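Make up a pendant-lamp kit from the sloped bin

ROBOT

A 6-joint arm with a two-finger parallel gripper is mounted at the origin on the work surface. World frame = base frame: x ahead of the robot, y to its left, z up, the work surface at z = 0. Lengths are in mm, angles in rad, forces in N, time in s.
With the tool pointing down it reaches from about 275 to 850 mm from the base axis. Payload 5.2 kg.
Tool frame: the origin (TCP) lies midway between the tips of the shut fingers; the grasp point (between the pads) lies 19 mm behind it; z points along the fingers, y is the line along which they close (so a half turn about z gives the same grasp; the last joint's range is limited). The gripper opens to 85 mm and grips with 20 to 120 N. Pads are 22 mm wide; open, the fingers measure 114 mm over their backs; the gripper's body (76 mm by 85 mm) begins 54 mm behind the grasp point. The pads swing forward as they close: fully open they stand 13 mm farther back than shut.
Start: joints at [-1.444, 0.259, 1.535, -0, 1.348, -0.203], TCP at [178.14, -520.357, 231.31] pointing down, gripper open.
Joint ranges: [-3.14, 3.14], [-0.91, 2.08], [0.19, 2.58], [-1.22, 4.36], [0.22, 2.71], [-3.12, 3.12]. Speed limits (rad/s): [2.57, 2.57, 3.14, 3.14, 3.14, 3.14].

INTERFACE

Orientations are given as [roll, pitch, yaw] about the fixed x, y, z axes, in that order (R = Rz(yaw) Ry(pitch) Rx(roll)).
In Python, from bench import observe, read_camera, job_done gives the robot as it stands.
- The arm moves only by the shell command python3 -m handwheel 'ROWS' [OPENING]. ROWS is JSON, one flat list of numbers, 4 for each row, row after row: the shift along the tool's x, y, z in cm, then the turn about the tool's z in degrees. A call has exactly 8 rows; each row is the pose to reach, as a shift and turn from the pose commanded when the call began, along the tool's axes at that moment; what a row does not reach only later rows make up. A row lasts 1/8 s, in which the tool goes at most 62.5 mm and 10.7 degrees, less where a joint would pass 70% of its speed; a pose out of reach is approached as far as the arm can. A call with a gripper value outside its range is refused whole. OPENING is the gripper's target within -1 to 1 (fully open at 1, half-way at 0, shut at -1), set as the call begins (- or left out, the last holds). The fingers move at their own pace and stop on an object; the grip force is fixed at half the most. Time passes only in rows, so rows that repeat a pose let the fingers close, or fill a call up. It gives the time, the measured TCP pose, the force, the opening and the grip force at its end, in the units of the state.
- observe(): the state, without advancing time (a new reading comes with each control period).
- read_camera(name): name is "scene" or "top"; returns a dict with "frame" (420x560x3 uint8, red, green, blue), "z_map" (420x560 float32, mm along the optical axis (not along the pixel's ray), 0 where there is no reading), "fx", "fy", "cx", "cy" (pixels), "T" (4x4, takes a point from camera to world coordinates). Camera axes: x right, y up, looking along -z (the intrinsics and any distortion apply to the point x, -y, -z); pixel columns grow to the right and rows downward; lengths in mm; the calibration is good to about 2 mm. A picture is of the moment at which its call begins.
- job_done(): hands the job in; it is judged then, once.
The state is a dict: "time_s": time; "joint_pos": joint angles; "qd": joint speeds; "tau": joint torques, N m; "tcp_pos": TCP position; "orientation": TCP orientation; "ft_force": force on the tool from outside, world axes, zero at the start; "torque": the same for the moment, N m; "grip_width": finger opening in mm; "finger_force": force on a finger pad.
Only numpy, scipy, OpenCV 4.12 (cv2) and the standard library are available. Lean on these libraries where they do the work, as an engineer would, in place of code of your own. Each camera call takes 0.05 s, during which the arm holds its last target. There are 200 camera calls.

TASK

Make up a pendant-lamp kit: stack the open kit box on the lidded box so that its hollow base drops fully down over the lugs on the lid, and put the stepped round lamp holder and the six-sided cable gland from the sloped bin into that box, down on its floor, in whichever order suits you. Set things down rather than drop them, do not push the lidded box about, and leave the plain round spacer in its compartment and everything else on the bench where it is.

Things in the scene. Friction and masses are not known exactly. Their poses are not given: they have to be found in the camera images.
- holder_center (a point): Lamp holder, brass, 55 mm tall, about 90 g: round skirt 38 mm wide, 28 mm high, then a round neck 26 mm wide, 27 mm high. Point on its axis 27.5 mm above the foot; z runs from foot to neck. It stands square on the sloped floor of one of the bin's compartments (which one varies), at the front lip, so its z leans 30 degrees towards the robot; y runs along the row.
- gland_center (a point): Cable gland, brass, 55 mm tall, about 80 g: a hexagon 33 mm across flats, 38 mm across corners, 24 mm high, then a round neck 24 mm wide, 31 mm high. Point on its axis 27.5 mm above the foot; z from foot to neck, two flats look to +y and -y. It stands in another compartment just as the lamp holder does.
- bin: Dark steel parts bin, fixed; origin on the bench under its middle, x level from front (robot side) to back, y along the row. Its floor slopes 30 degrees, rising to +x from x -70, z 30 mm. Three compartments at y -90, 0, +90 mm, each 86 mm wide; lip and dividers stand 22 mm square off the sloped floor.
- lightbar (a point): Aluminium light bar along the bin's y, above the parts, on posts at the bin's y = +-148 mm (x -40 to -20 mm). Point at the bar's centre, bin axes; the bar is 28 mm (x) by 306 mm (y), from 9 mm below to 7 mm above the point. It is in the way of a gripper coming straight down on the parts: lean the gripper back to the robot, along the parts' own axes.
- kitbox_center (a point): Open kit box, white plastic, 124 mm (x) by 62 mm (y), 38 mm high, about 120 g, upright on the bench. Point at its middle, 19 mm above the lower rim; z up. Walls 3 mm; inner floor 118 by 56 mm, 11 mm above the lower rim. The base is hollow below: a recess 116 by 54 mm, 8 mm deep, inside a 4 mm rim. Its 62 mm width can be gripped from above.
- lid_top (a point): Lidded box, white plastic, 126 mm (x) by 64 mm (y), loose, 0.8 kg, beside the kit box (the two may be swapped). Point at the middle of the lid's flat top, 52 mm above the bench; z up. Four round tapered lugs stand 6.5 mm high on it at x +-49, y +-18 mm, 14 mm wide at the foot, 8 mm at the top; they fit the kit box's recess with 2 mm to spare all round, either way round.
- spacer_center (a point): Plain spacer, brass, a straight round cylinder 30 mm in diameter and 55 mm tall; point at its middle. It stands in the remaining compartment and must stay there.
- screwdriver: Bystander: screwdriver 190 mm long lying between the bin and the boxes, along its x axis.
- tape: Bystander: black ring-shaped roll, 90 mm across, 24 mm high, lying flat; origin under its middle.
- cup_a: Bystander: spun aluminium cup, 68 mm wide, 85 mm tall, origin under its middle.
- cup_b: Bystander: another such aluminium cup.
- wrench: Bystander: steel spanner 170 mm long, lying flat along its x axis.
There are look-alikes about, which are no part of the job. Leave any blue or red look-alike of the part that bears holder_center alone.

How it is judged (in metres and radians):
At the end, for the whole second after the job is handed in: The kit box sits level on the lidded box, its lower rim within 2.5 mm of the lid (down over the lugs), 6 mm of its middle and 7 degrees of its direction; the lidded box stands on the bench; lamp holder and gland are inside the kit box, centres at most 11 mm above its rim; all at rest (z of kitbox_center in the frame of lid_top between 0.014 and 0.0215 m and horizontal distance between kitbox_center and lid_top below 0.006 m and angle between the x axis of kitbox_center and the x axis of lid_top, either way round below 0.12 rad and angle between kitbox_center's own z axis and vertical below 0.06 rad and height (world z) of lid_top between 0.048 and 0.056 m and x of holder_center in the frame of kitbox_center between -0.06 and 0.06 m and y of holder_center in the frame of kitbox_center between -0.03 and 0.03 m and z of holder_center in the frame of kitbox_center between -0.012 and 0.03 m and x of gland_center in the frame of kitbox_center between -0.06 and 0.06 m and y of gland_center in the frame of kitbox_center between -0.03 and 0.03 m and z of gland_center in the frame of kitbox_center between -0.012 and 0.03 m and linear speed of each of kitbox, holder, gland, basebox below 0.02 m/s); the robot touches nothing.
It fails at once if the plain spacer is shifted by more than 30 mm (distance of spacer_center from where it was at the start of the episode above 0.03 m).
It fails at once if a bystander on the bench (screwdriver, roll, cups, spanner) is shifted by more than 40 mm (distance of any of screwdriver, tape, cup_a, cup_b, wrench from where it was at the start of the episode above 0.04 m).
It fails at once if lamp holder, gland or kit box is dropped (falls faster than 0.9 m/s, some 40 mm, out of the fingers) ((linear speed of holder above 0.9 m/s and contact force between the fingers and holder below 0.05 N) or (linear speed of gland above 0.9 m/s and contact force between the fingers and gland below 0.05 N) or (linear speed of kitbox above 0.9 m/s and contact force between the fingers and kitbox below 0.05 N)).
It fails at once if the lidded box is pushed more than 40 mm (distance of lid_top from where it was at the start of the episode above 0.04 m).
It also fails if it takes over 70 s, if anything falls off the work surface, if the arm or the gripper's body presses on something with over 40 N, if the wrist force passes 120 N, or if a joint passes its speed limit or range.

## Working session

There is one attempt and no reset: what is moved stays moved. The work goes in short steps, Python scripts to look and compute and a shell command to move; the robot and the scene stay as the last step left them, time stands still between calls to the robot, and variables do not carry over. Pictures are saved under pics/ and viewed, at most 13 in all, crops included, and the job is handed in when it is done.

```bash
ls; mkdir -p pics
python3 - <<'E'
from bench import *
import cv2,numpy as np
for n in("scene","top"):
    d=read_camera(n); np.savez(f"pics/{n}0.npz",**d)
    cv2.imwrite(f"pics/{n}0.png",cv2.resize(d["frame"][:,:,::-1],(800,600),interpolation=cv2.INTER_CUBIC))
    print(n,d["fx"],d["fy"],d["cx"],d["cy"],[k for k in d]); print(np.round(d["T"],3))
print(observe())
E
```

```text
pics
scene 426.43131829099895 426.43131829099895 281.9123521012791 204.01396258580925 ['frame', 'z_map', 'fx', 'fy', 'cx', 'cy', 'T']
[[-8.660000e-01 -3.000000e-01  3.990000e-01  1.013069e+03]
 [ 4.990000e-01 -4.990000e-01  7.080000e-01  8.198330e+02]
 [-1.300000e-02  8.130000e-01  5.820000e-01  8.152490e+02]
 [ 0.000000e+00  0.000000e+00  0.000000e+00  1.000000e+00]]
top 467.43574967775606 467.43574967775606 273.7061241172327 210.72891537156377 ['frame', 'z_map', 'fx', 'fy', 'cx', 'cy', 'T']
[[-1.100000e-02  9.920000e-01 -1.230000e-01  4.195330e+02]
 [-1.000000e+00 -1.300000e-02 -1.400000e-02 -3.612100e+01]
 [-1.600000e-02  1.230000e-01  9.920000e-01  1.309083e+03]
 [ 0.000000e+00  0.000000e+00  0.000000e+00  1.000000e+00]]
{'time_s': 0.1, 'joint_pos': array([-1.44378196e+00,  2.59281306e-01,  1.53600061e+00,  1.01993195e-05,
        1.34798752e+00, -2.02781779e-01]), 'qd': array([ 4.36784863e-04, -2.18952414e-03, -2.61767047e-03,  4.40994021e-04,
       -6.96861721e-05, -1.20393962e-03]), 'tau': array([ 1.55179139e-03, -4.46971464e+01, -2.91246146e+01, -4.00897043e-04,
        6.38494181e-03, -1.81140325e-05]), 'tcp_pos': array([ 178.09042087, -519.86001252,  230.54097925]), 'orientation': array([-3.13995224e+00, -3.47433661e-04,  3.29793595e-01]), 'ft_force': array([-0.25077648, -0.37792839, -0.22248193]), 'torque': array([-0.00719258, -0.02831155, -0.04312432]), 'finger_force': 0.0, 'grip_width': 85.16778644900712}
```

View pics/scene0.png

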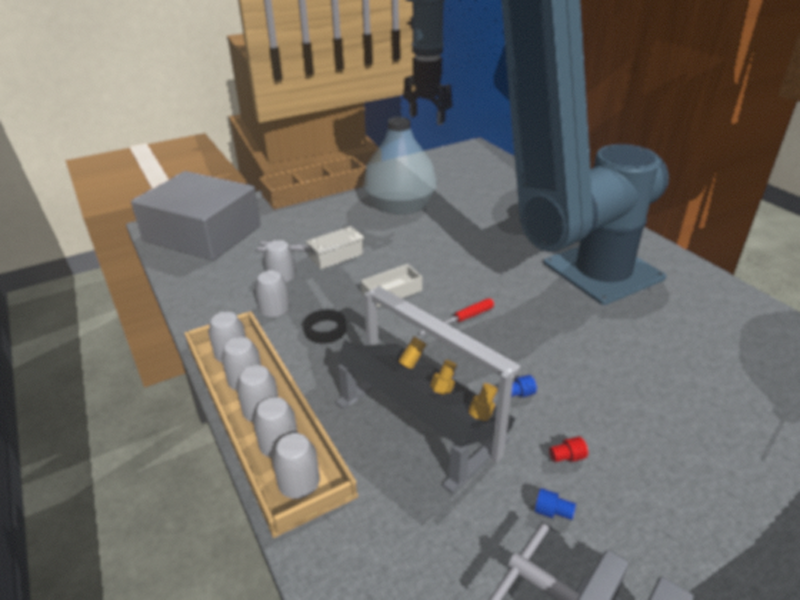

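View pics/top0.png

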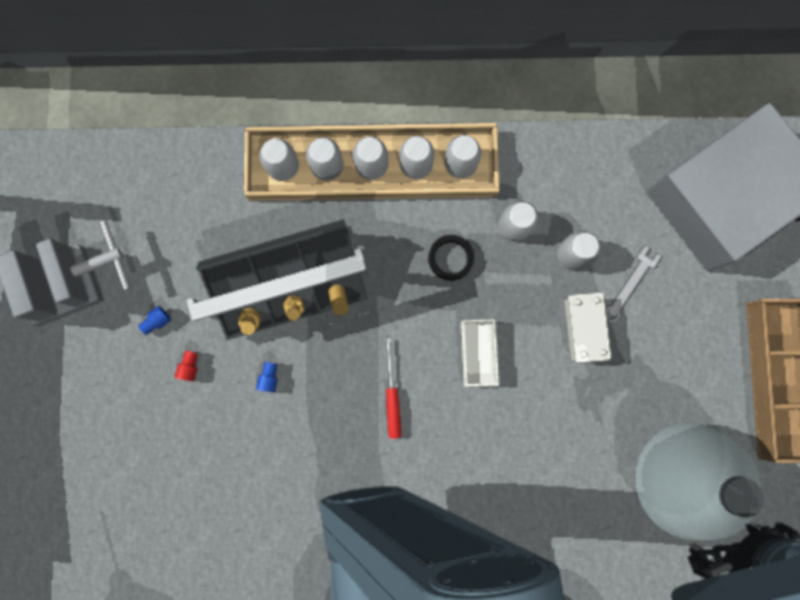

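The top view shows the open kit box near (480,353), the lidded box with lugs near (588,327), and the bin with its light bar from (195,308) to (360,262). The brass parts are at (248,320), (293,307) and (339,298). Next I'll measure from depth and take a close crop of the parts.

```bash
cat > h.py <<'E'
import numpy as np,cv2
def load(n): return dict(np.load(f"pics/{n}.npz"))
def cloud(d):
    v,u=np.mgrid[0:420,0:560]; z=d["z_map"].astype(float)
    P=np.stack([(u-d["cx"])/d["fx"]*z,-(v-d["cy"])/d["fy"]*z,-z,np.ones_like(z)],-1)
    W=(P@d["T"].T)[...,:3] if False else P[...,:3]@d["T"][:3,:3].T+(d["T"][:3,3]*(1 if abs(d["T"][:3,3]).max()>10 else 1000))
    W[z<=0]=np.nan
    return W
def rect(W,m):
    p=W[m][:,:2].astype(np.float32); return cv2.minAreaRect(p)
def region(shape,x0,y0,x1,y1,s=0.7):
    m=np.zeros(shape,bool); m[int(y0*s):int(y1*s),int(x0*s):int(x1*s)]=True; return m
E
python3 - <<'E'
from h import *
d=load("top0");W=cloud(d);z=W[...,2];S=z.shape
f=d["frame"].astype(int)
print("bench z",np.nanmedian(z[region(S,480,420,600,470)]))
k=region(S,450,310,510,395); 
for lo,hi in((30,46),):
    m=k&(z>lo)&(z<hi); print("kit",m.sum(),rect(W,m),np.median(z[m]))
l=region(S,555,280,620,375); m=l&(z>42)&(z<66); print("lid",m.sum(),rect(W,m),np.median(z[m]))
b=region(S,180,240,375,325); m=b&(z>130); print("bar",m.sum(),rect(W,m),np.median(z[m]))
dd=load("scene0");W2=cloud(dd);z2=W2[...,2];f2=dd["frame"].astype(int)
m=region(S,360,280,525,380)&(z2>130);print("bar sc",m.sum(),rect(W2,m),np.median(z2[m]))
for nm,WW,ff,reg in(("top",W,f,region(S,220,280,360,340)),("scene",W2,f2,region(S,380,320,520,430))):
    br=reg&(ff[...,0]-ff[...,2]>50)&~np.isnan(WW[...,2])
    n,lab,st,c=cv2.connectedComponentsWithStats(br.astype(np.uint8))
    for i in range(1,n):
        if st[i,4]>15: p=WW[lab==i]; print(nm,c[i]/.7,st[i,4],np.round(np.median(p,0),1),np.round(p.min(0)),np.round(p.max(0)))
a=cv2.resize(d["frame"][190:245,140:270,::-1],(780,330),interpolation=cv2.INTER_CUBIC)
b=cv2.resize(dd["frame"][225:305,265:375,::-1],(371,270),interpolation=cv2.INTER_CUBIC)
o=np.zeros((600,780,3),np.uint8);o[:330]=a;o[330:,:371]=b
o[330:,400:670]=cv2.resize(d["frame"][190:280,310:400,::-1][:,:90],(270,270)) 
cv2.imwrite("pics/c1.png",o)
E
```

```text
bench z 1.1459964018201845
kit 197 ((477.57806396484375, -184.0521240234375), (124.02023315429688, 63.00722885131836), 1.6748507022857666) 38.5171842549089
lid 1151 ((522.4839477539062, -389.4454345703125), (128.40029907226562, 65.99821472167969), 3.3453471660614014) 53.5090669670069
bar 1751 ((621.1317138671875, 183.93499755859375), (104.43738555908203, 306.2259826660156), 15.786529541015625) 193.51918511016447
bar sc 1651 ((622.6279907226562, 183.48318481445312), (106.06825256347656, 308.5209045410156), 15.753510475158691) 190.8695807965147
top [337.07563025 297.78151261] 170 [579.6  81.1  78.5] [553.  65.  40.] [608. 102.  94.]
top [292.68057785 307.01444623] 178 [564.2 164.1  70.7] [540. 151.  32.] [587. 187.  96.]
top [247.96027502 321.12299465] 187 [536.1 247.1  74.6] [515. 233.  35.] [564. 273.  95.]
scene [410.78317621 354.14793328] 197 [586.8  90.9  66.5] [532.  34.  -4.] [608. 103.  90.]
scene [443.65384615 378.75824176] 260 [568.8 174.2  63.6] [515. 121.   0.] [590. 187.  94.]
scene [483.47318109 401.40201806] 269 [543.2 258.4  68.2] [458. 167.  -3.] [567. 272.  92.]
```

View pics/c1.png

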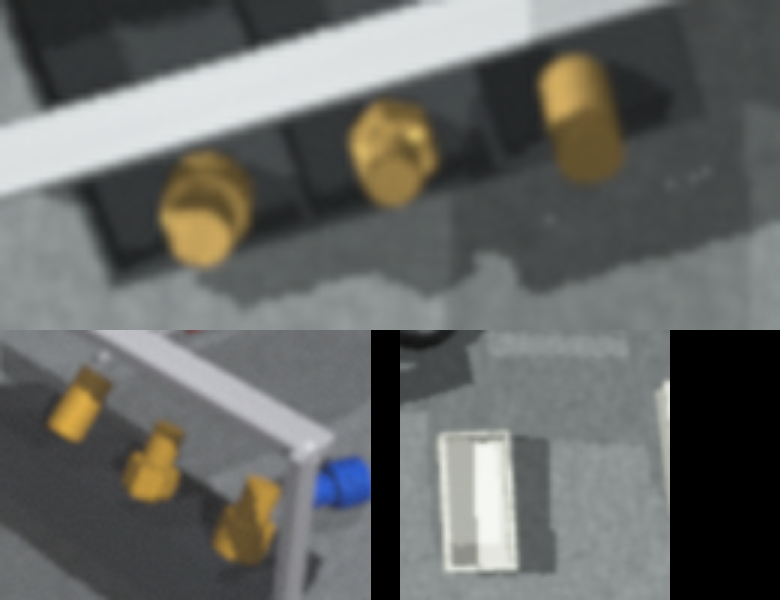

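The crop shows the stepped round holder on the left (+y), the hex gland in the middle and the plain spacer on the right. The moves keep the tool vertical, so I need an accurate bar edge and neck axes to check that a vertical grasp from the robot side clears the bar.

```bash
cat > m.py <<'E'
from h import *
from scipy.optimize import least_squares
d=load("top0");W=cloud(d);e=load("scene0");V=cloud(e);S=W.shape[:2]
B=region(S,180,240,375,325)&(W[...,2]>183)&(W[...,2]<203); C=region(S,360,280,525,380)&(V[...,2]>183)&(V[...,2]<203)
for A,m in((W,B),(V,C)): print("bar",rect(A,m),np.median(A[m][:,2]))
yaw=np.radians(15.77); X=np.array([np.cos(yaw),np.sin(yaw),0]);Y=np.array([-np.sin(yaw),np.cos(yaw),0])
Z=np.array([0,0,1.]); c=np.cos(np.pi/6); s=.5
Sx=c*X+s*Z; N=-s*X+c*Z
bc=np.mean([rect(W,B)[0],rect(V,C)[0]],0); O=np.array([*bc,0])+30*X   # bin origin, bar at x=-30
print("bin origin",O)
f=d["frame"].astype(int);g=e["frame"].astype(int)
for A,ff,reg,dz in((W,f,region(S,220,280,360,340),0),(V,g,region(S,380,320,520,430),0)):
  br=reg&(ff[...,0]-ff[...,2]>50)&~np.isnan(A[...,2])
  br=cv2.erode(br.astype(np.uint8),np.ones((2,2)))
  n,lab,st,_=cv2.connectedComponentsWithStats(br)
  for i in range(1,n):
    if st[i,4]<15: continue
    p=A[lab==i]-O-np.array([0,0,30])+70*X
    q=np.c_[p@Sx,p@Y,p@N]; q=q[(q[:,2]>5)&(q[:,2]<62)]
    yc=np.median(q[:,1])
    top=q[q[:,2]>50]
    print("part y %.1f"%yc,"nmax",np.round(np.percentile(q[:,2],[90,95,99]),1),"top s,y",np.round(top.mean(0),1),len(top))
    nk=q[(q[:,2]>32)&(q[:,2]<52)]
    for r in(12,13,15):
      o=least_squares(lambda u:np.hypot(nk[:,0]-u[0],nk[:,1]-u[1])-r,[19,yc],loss="soft_l1"); print("  r",r,np.round(o.x,1),"rms %.2f"%np.sqrt((o.fun**2).mean()),len(nk))
E
python3 m.py
```

```text
bar ((589.0806274414062, 174.96713256835938), (37.778717041015625, 306.00811767578125), 15.874999046325684) 193.84705838870582
bar ((590.3739624023438, 174.3837127685547), (39.4472541809082, 308.5207214355469), 15.638681411743164) 191.44511418119782
bin origin [618.59810774 182.82871448   0.        ]
part y -87.6 nmax [57.8 58.8 59.8] top s,y [ 18.6 -88.8  55.2] 56
  r 12 [ 19.9 -86.8] rms 2.19 47
  r 13 [ 18.9 -86.6] rms 1.93 47
  r 15 [ 17.2 -85.9] rms 2.11 47
part y -3.4 nmax [52.2 53.6 54.4] top s,y [27.3 -1.4 52.1] 39
  r 12 [26.4 -0.1] rms 3.87 60
  r 13 [25.1  0.9] rms 4.41 60
  r 15 [23.2  4.6] rms 5.24 60
part y 82.9 nmax [53.1 54.2 55.9] top s,y [26.9 86.4 52.5] 55
  r 12 [26.8 86.4] rms 4.15 47
  r 13 [26.2 87. ] rms 4.81 47
  r 15 [23.7 78.2] rms 6.08 47
part y -78.4 nmax [43.4 47.7 50.6] top s,y [ 29.5 -81.3  51. ] 3
  r 12 [ 18.6 -85.7] rms 1.89 47
  r 13 [ 17.8 -86.4] rms 1.89 47
  r 15 [ 16.  -87.7] rms 1.91 47
part y 6.6 nmax [43.4 47.6 49.5] top s,y [28.7  7.6 50.5] 1
  r 12 [25.1 -1.4] rms 2.62 50
  r 13 [24.3 -2.2] rms 2.64 50
  r 15 [22.8 -3.8] rms 2.67 50
part y 94.7 nmax [48.8 49.4 50.1] top s,y [29.  90.3 50.2] 4
  r 12 [26.7 87. ] rms 3.12 69
  r 13 [26. 86.] rms 3.44 69
  r 15 [24.8 84. ] rms 3.99 69
```

```bash
cat >> m.py <<'E'
print('-----')
for nm,(a,b) in dict(holder=(200,237),gland=(396,180),spacer=(588,152)).items():
    u=140+a/6;v=190+b/6; p=np.nanmedian(W[int(v)-1:int(v)+2,int(u)-1:int(u)+2].reshape(-1,3),0)
    for P in (p,):
        q=P-O-[0,0,30]+70*X; print(nm,np.round(P,1),"s,y,n",np.round([q@Sx,q@Y,q@N],1))
for A,m in((W,region(S,180,240,375,325)),(V,region(S,360,280,525,380))):
    p=A[m&(A[...,2]>150)]; q=np.c_[(p-O)@X,(p-O)@Y,p[:,2]]
    q=q[(abs(q[:,1])<130)&(q[:,2]<215)]
    t=q[(q[:,2]>186)&(q[:,2]<199)]
    print("bar x pct",np.round(np.percentile(t[:,0],[1,5,25,50,75,95,99]),1),"z",np.round(np.percentile(t[:,2],[5,50,95]),1), len(t))
E
python3 m.py | sed -n '/-----/,$p'
```

```text
-----
holder [525.4 246.   89.8] s,y,n [27.8 86.1 53. ]
gland [548.2 160.1  87.8] s,y,n [25.5 -2.7 52. ]
spacer [560.9  75.7  83.8] s,y,n [ 14.2 -87.4  54. ]
bar x pct [-48.9 -48.3 -42.8 -35.7 -28.4 -22.5 -21. ] z [189.7 193.9 197.3] 1261
bar x pct [-47.1 -45.6 -38.6 -30.6 -22.6 -19.4 -18.4] z [187.6 191.6 193.7] 983
```

```bash
python3 -m handwheel '[0,0,0,0,0,0,0,0,0,0,0,0,0,0,0,0,0,0,0,0,0,0,0,0,0,0,0,0,0,0,-3,0]' 1
```

```text
time_s: 1.1
tcp_pos: [177.9, -518.9, 259.3]
orientation: [-3.136, -0.001, 0.33]
ft_force: [0.3, -0.3, 0.8]
grip_width: 85.0
finger_force: 0.0
```

```bash
cat > rel.py <<'E'
import sys,numpy as np
from bench import observe
from scipy.spatial.transform import Rotation as Ro
o=observe();R=Ro.from_euler("xyz",o["orientation"]).as_matrix()
t=np.array([float(v) for v in sys.argv[1:4]])
print("t %.2f tcp"%o["time_s"],np.round(o["tcp_pos"],1),"rpy",np.round(o["orientation"],3),"q",np.round(o["joint_pos"],2),"F",np.round(o["ft_force"],1),"w %.1f"%o["grip_width"])
print("tool shift cm",np.round(R.T@(t-o["tcp_pos"])/10,2))
if len(sys.argv)>4: 
    y=np.arctan2(R[1,0],R[0,0]); print("turn deg",round(np.degrees(y)-float(sys.argv[4]),2))
E
python3 -m handwheel '[4.9,-2.7,1.6,2.2, 9.8,-5.5,3.2,4.4, 14.7,-8.2,4.8,6.6, 19.6,-11,6.4,8.8, 24.5,-13.7,8,11, 29.4,-16.5,9.6,13.2, 34.3,-19.2,11.2,15.4, 39.2,-22,13,17.2]' 1
python3 -m handwheel '[0,0,0,0,0,0,0,0,0,0,0,0,0,0,0,0,0,0,0,0,0,0,0,0,0,0,0,0,0,0,0,0]'
python3 rel.py 477.6 -184.1 4 1.67
python3 - <<'E'
from h import *
e=load("scene0");V=cloud(e);z=V[...,2];S=z.shape
for n,reg,lo,hi in(("kit",region(S,350,260,430,310),30,46),("lid",region(S,300,222,370,272),46,64)):
    m=reg&(z>lo)&(z<hi);print(n,m.sum(),rect(V,m),np.median(z[m]))
d=load("top0");V=cloud(d);z=V[...,2];print(rect(V,region(S,555,280,620,375)&(z>50)&(z<57)),rect(V,region(S,450,310,510,395)&(z>35)&(z<42)))
E
```

```text
time_s: 2.1
tcp_pos: [479.2, -184.1, 131.2]
orientation: [3.141, -0.001, 0.028]
ft_force: [0.3, -0.4, -0.0]
grip_width: 85.6
finger_force: 0.0
time_s: 3.1
tcp_pos: [477.7, -185.3, 131.3]
orientation: [-3.142, 0.0, 0.03]
ft_force: [-0.1, 1.3, -0.3]
grip_width: 85.4
finger_force: 0.0
t 3.10 tcp [ 477.7 -185.3  131.3] rpy [-3.142  0.     0.03 ] q [-0.59  0.28  1.76 -0.    1.09  0.95] F [-0.1  1.3 -0.3] w 85.4
tool shift cm [-1.000e-02 -1.200e-01  1.273e+01]
turn deg 0.03
kit 168 ((479.0917053222656, -181.5494384765625), (125.21296691894531, 71.31468200683594), 2.7144525051116943) 34.76890036258112
lid 380 ((523.8237915039062, -389.0446472167969), (129.6674041748047, 72.45559692382812), 5.251853942871094) 50.56529305486549
((522.2385864257812, -389.08746337890625), (128.6173858642578, 65.4659423828125), 5.0652079582214355) ((477.57806396484375, -184.0521240234375), (124.02023315429688, 63.00722885131836), 1.6748507022857666)
```

```bash
python3 -m handwheel '[0,-0.1,2,0, 0,-0.1,4,0, 0,-0.1,6,0, 0,-0.1,8,0, 0,-0.1,10,0, 0,-0.1,11.5,0, 0,-0.1,12.5,0, 0,-0.1,12.6,0]' 1
python3 -m handwheel '[0,0,0,0,0,0,0,0,0,0,0,0,0,0,0,0,0,0,0,0,0,0,0,0,0,0,0,0,0,0,0,0]' -1
python3 rel.py 477.6 -184.1 4 1.67
python3 - <<'E'
from h import *
d=load("top0");W=cloud(d)
# lid outline at sub-pixel: brightness edges mapped onto plane z=52(+1.5 bias) 
def px(u,v,zp):
    r=d["T"][:3,:3]@np.array([(u-d["cx"])/d["fx"],-(v-d["cy"])/d["fy"],-1]); o=d["T"][:3,3]*1.
    if abs(o).max()<10:o=o*1000
    return o+r*(zp-o[2])/r[2]
K=8
o=[]
for (x0,y0) in((390,190),(315,215)):
    c=cv2.resize(d["frame"][y0:y0+70,x0:x0+50,::-1],None,fx=K,fy=K,interpolation=cv2.INTER_CUBIC); o.append(c)
cv2.imwrite("pics/c2.png",np.hstack(o))
E
```

```text
time_s: 4.1
tcp_pos: [477.5, -184.1, 4.8]
orientation: [-3.141, 0.001, 0.03]
ft_force: [-0.3, -0.2, 0.5]
grip_width: 85.7
finger_force: 0.0
time_s: 5.1
tcp_pos: [478.4, -184.7, 6.1]
orientation: [3.141, -0.001, 0.03]
ft_force: [0.7, 1.2, 6.8]
grip_width: 61.0
finger_force: 66.2
t 5.10 tcp [ 478.4 -184.7    6.1] rpy [ 3.141e+00 -1.000e-03  3.000e-02] q [-0.59  0.46  1.88  0.    0.8   0.95] F [0.7 1.2 6.8] w 61.0
tool shift cm [-0.08 -0.06  0.21]
turn deg 0.03
```

View pics/c2.png

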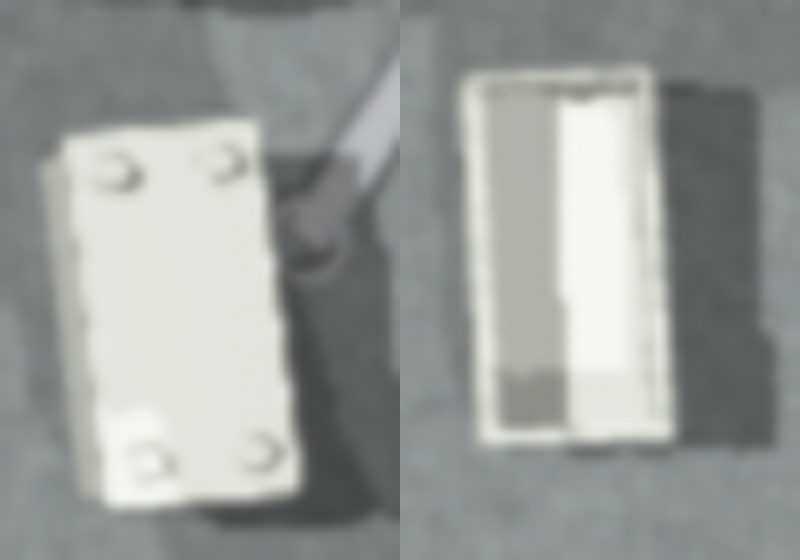

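The crop shows the lid's four lugs near (118,170), (228,160), (155,460) and (265,452) in the left half. It is turned about 3.5° more than the kit box. I'll project these onto their planes.

Run:
```python
from h import *
d=load("top0")
def px(u,v,zp):
    r=d["T"][:3,:3]@np.array([(u-d["cx"])/d["fx"],-(v-d["cy"])/d["fy"],-1]); o=d["T"][:3,3]
    return (o+r*(zp-o[2])/r[2])[:2]
f=lambda L,x0,z:np.array([px(x0[0]+(a+.5)/8-.5,x0[1]+(b+.5)/8-.5,z) for a,b in L])
def rep(n,P):
    e=P[[0,1]]-P[[3,2]]; w=P[[0,3]]-P[[1,2]]
    print(n,P.mean(0).round(1),"yaw long",np.degrees(np.arctan2(e[:,1],e[:,0])).round(2),"short",np.degrees(np.arctan2(-w[:,0],w[:,1])).round(2),np.hypot(*e.T).round(1),np.hypot(*w.T).round(1))
rep("lid",f([(62,135),(258,122),(300,490),(103,508)],(390,190),53))
rep("lugs",f([(118,170),(228,160),(265,452),(155,460)],(390,190),58))
rep("kit",f([(63,78),(252,70),(272,440),(82,443)],(315,215),39))
```

```text
lid [ 521.7 -389.2] yaw long [3.74 3.6 ] short [3.1  4.56] [125.8 124.1] [66.1 65.8]
lugs [ 522.2 -391.4] yaw long [4.63 4.38] short [4.51 3.5 ] [97.6 98.2] [37.  36.6]
kit [ 476.5 -184.2] yaw long [1.61 1.37] short [1.73 0.28] [123.4 125. ] [64.3 63.8]
```

```bash
python3 -m handwheel '[0,0,-1,0, 0,0,-2.5,0, 0,0,-4,0, 0,0,-6,0, 0,0,-8,0, 0,0,-10,0, 0,0,-11,0, 0,0,-11,0]'
python3 rel.py 522.3 -389.3 120 5.2
```

```text
time_s: 6.1
tcp_pos: [478.2, -184.5, 116.3]
orientation: [3.14, -0.002, 0.03]
ft_force: [-1.0, 0.3, -1.8]
grip_width: 60.7
finger_force: 65.4
t 6.10 tcp [ 478.2 -184.5  116.3] rpy [ 3.14e+00 -2.00e-03  3.00e-02] q [-0.59  0.3   1.78 -0.    1.06  0.95] F [-1.   0.3 -1.8] w 60.7
tool shift cm [ 3.8  20.6  -0.34]
turn deg -3.5
```

```bash
python3 -m handwheel '[0.6,3.2,0,-0.4, 1.2,6.4,0,-0.8, 1.8,9.6,0,-1.2, 2.4,12.8,0,-1.6, 3,16,0,-2, 3.5,18.8,0,-2.4, 3.89,20.6,0,-2.4, 3.89,20.6,0,-2.4]'
python3 -m handwheel '[0,0,1,0, 0,0,2,0, 0,0,3,0, 0,0,4,0, 0,0,4.6,0, 0,0,4.6,0, 0,0,4.6,0, 0,0,4.6,0]'
python3 - <<'E'
from bench import *
import cv2,numpy as np
d=read_camera("scene"); np.savez("pics/s2.npz",**d)
o=cv2.resize(d["frame"][140:215,190:290,::-1],(800,600),interpolation=cv2.INTER_CUBIC)
cv2.imwrite("pics/c3.png",o)
E
python3 rel.py 523.1 -389.4 60 4.1
```

```text
time_s: 7.1
tcp_pos: [522.2, -389.8, 113.8]
orientation: [-3.14, 0.001, 0.07]
ft_force: [-0.3, 0.4, -2.1]
grip_width: 61.1
finger_force: 65.6
time_s: 8.1
tcp_pos: [523.0, -389.3, 69.8]
orientation: [3.141, -0.001, 0.071]
ft_force: [-0.1, 0.5, -1.0]
grip_width: 60.9
finger_force: 65.6
t 8.15 tcp [ 522.9 -389.3   69.8] rpy [ 3.141e+00 -1.000e-03  7.100e-02] q [-0.81  0.57  1.47  0.    1.1   0.69] F [-0.1  0.1 -1.2] w 60.9
tool shift cm [0.02 0.01 0.98]
turn deg -0.01
```

View pics/c3.png

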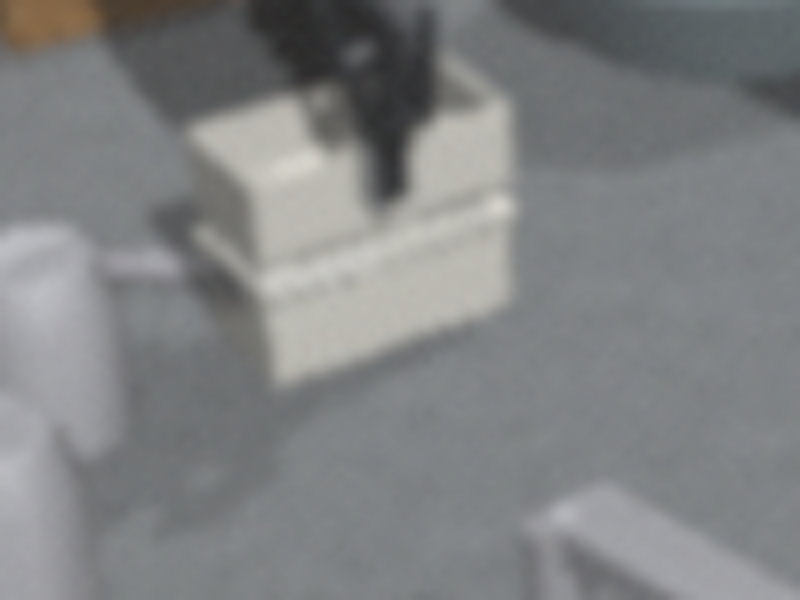

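The kit box hangs squarely over the lid, with an even bright strip between its lower corner at (262,268) and the lid corner at (265,288). I'll lower it and watch the force.

```bash
python3 -m handwheel '[0,0,0.2,0, 0,0,0.4,0, 0,0,0.6,0, 0,0,0.7,0, 0,0,0.8,0, 0,0,0.8,0, 0,0,0.8,0, 0,0,0.8,0]'
python3 -m handwheel '[0,0,0.1,0, 0,0,0.2,0, 0,0,0.3,0, 0,0,0.35,0, 0,0,0.4,0, 0,0,0.4,0, 0,0,0.4,0, 0,0,0.4,0]'
```

```text
time_s: 9.15
tcp_pos: [522.8, -389.1, 61.4]
orientation: [3.141, -0.0, 0.072]
ft_force: [-0.0, 0.4, -1.6]
grip_width: 61.1
finger_force: 65.6
time_s: 10.15
tcp_pos: [522.7, -389.0, 58.2]
orientation: [3.141, -0.0, 0.072]
ft_force: [-1.2, 1.5, 5.4]
grip_width: 61.1
finger_force: 66.4
```

```bash
python3 -m handwheel '[0,0,0,0,0,0,0,0,0,0,0,0,0,0,0,0,0,0,0,0,0,0,0,0,0,0,0,0,0,0,0,0]' 1
python3 -m handwheel '[0,0,-2,0, 0,0,-5,0, 0,0,-9,0, 0,0,-13,0, 0,0,-17,0, 0,0,-20,0, 0,0,-23,0, 0,0,-25,0]'
python3 rel.py 560 158 330 15.8
python3 - <<'E'
from bench import *
from h import *
d=read_camera("scene"); np.savez("pics/s3.npz",**d)
V=cloud(d);z=V[...,2];S=z.shape
m=region(S,290,200,380,280); print(np.round(np.nanpercentile(z[m],[97,99,99.7]),1))
m&=(z>78)&(z<100); print(m.sum(),rect(V,m),np.median(z[m]))
cv2.imwrite("pics/c4.png",cv2.resize(d["frame"][140:215,190:290,::-1],(800,600),interpolation=cv2.INTER_CUBIC))
E
```

```text
time_s: 11.15
tcp_pos: [522.7, -389.0, 57.3]
orientation: [-3.142, -0.0, 0.072]
ft_force: [0.2, -0.1, -0.1]
grip_width: 85.3
finger_force: 0.0
time_s: 12.15
tcp_pos: [522.9, -389.2, 309.2]
orientation: [3.14, -0.001, 0.072]
ft_force: [-0.1, 0.4, 0.6]
grip_width: 85.4
finger_force: 0.0
t 12.15 tcp [ 522.9 -389.2  309.2] rpy [ 3.14e+00 -1.00e-03  7.20e-02] q [-0.81  0.41  1.13  0.    1.6   0.69] F [-0.1  0.4  0.6] w 85.4
tool shift cm [  7.61 -54.31  -2.15]
turn deg -11.7
[85.6 88.5 90.4]
254 ((523.8928833007812, -388.0387878417969), (125.9087142944336, 70.5035171508789), 4.319976329803467) 84.69495815283716
```

View pics/c4.png

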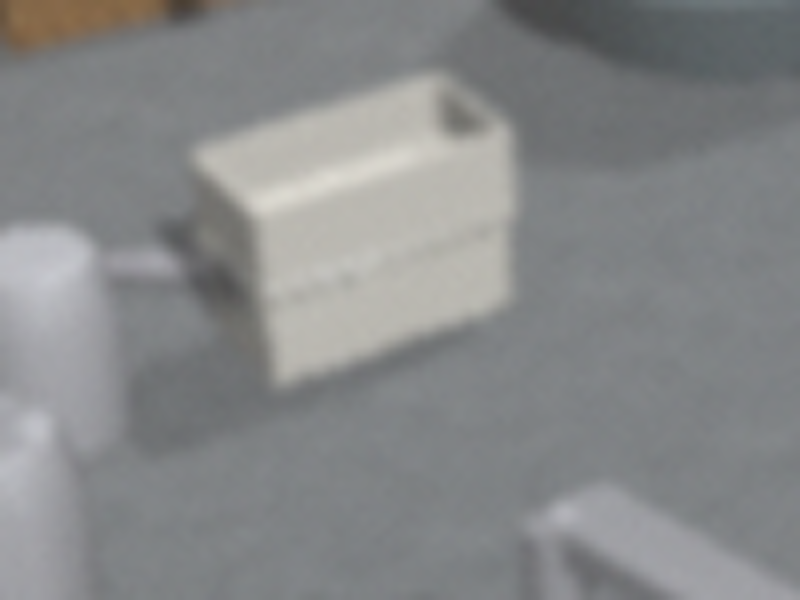

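The open box now sits flush on the lid, with the seam running from (265,300) to (510,225) and no gap. Next I'll move above the bin, in line with its x axis, and see whether reaching past the limit leans the tool.

```bash
python3 -m handwheel '[1.6,-4.7,-0.2,-1, 3.2,-9.4,-0.4,-2, 4.8,-14.1,-0.6,-3, 6.4,-18.9,-0.8,-4, 8,-23.6,-1,-5, 9.6,-28.3,-1.2,-6, 11.2,-33,-1.4,-7, 12.8,-37.8,-1.6,-8]' 1
python3 -m handwheel '[2,-5,0,-1, 4,-10,0,-2, 6.5,-15,0,-3, 8.5,-18,0,-3.7, 8.5,-18,0,-3.7, 8.5,-18,0,-3.7, 8.5,-18,0,-3.7, 8.5,-18,0,-3.7]'
python3 rel.py 673.6 190.6 330 15.8
```

```text
time_s: 13.2
tcp_pos: [623.4, -1.3, 322.8]
orientation: [-3.141, 0.0, 0.212]
ft_force: [-0.2, -0.8, -1.3]
grip_width: 85.4
finger_force: 0.0
time_s: 14.2
tcp_pos: [668.8, 189.7, 323.7]
orientation: [3.141, -0.0, 0.274]
ft_force: [-0.4, 0.4, 0.3]
grip_width: 85.4
finger_force: 0.0
t 14.20 tcp [668.8 189.7 323.7] rpy [ 3.141 -0.     0.274] q [ 0.12  0.5   0.96 -0.    1.68  1.41] F [-0.4  0.4  0.3] w 85.4
tool shift cm [ 0.49  0.04 -0.63]
turn deg -0.1
```

```bash
python3 -m handwheel '[4,0,0,0, 8,0,0,0, 12,0,0,0, 16,0,0,0, 20,0,0,0, 24,0,0,0, 28,0,0,0, 32,0,0,0]'
python3 rel.py 673.6 190.6 330 15.8
```

```text
time_s: 15.2
tcp_pos: [852.4, 242.5, 277.7]
orientation: [3.141, -0.056, 0.276]
ft_force: [0.5, -0.1, 0.7]
grip_width: 85.4
finger_force: 0.0
t 15.20 tcp [852.4 242.5 277.7] rpy [ 3.141 -0.056  0.276] q [0.15 0.98 0.19 0.01 1.92 1.45] F [ 0.5 -0.1  0.7] w 85.4
tool shift cm [-18.29   0.14  -6.27]
turn deg -0.01
```

Reaching past the limit does lean the tool forward (pitch −0.056), which is the direction I need. I'll push further to see how it builds.

```bash
python3 -m handwheel '[5,0,-2,0, 10,0,-4,0, 15,0,-6,0, 20,0,-8,0, 25,0,-10,0, 30,0,-12,0, 35,0,-14,0, 40,0,-16,0]'
python3 rel.py 673.6 190.6 330 15.8
```

```text
time_s: 16.2
tcp_pos: [869.9, 247.3, 280.2]
orientation: [-3.141, -0.109, 0.276]
ft_force: [0.4, -0.3, 0.5]
grip_width: 85.2
finger_force: 0.0
t 16.20 tcp [869.9 247.3 280.2] rpy [-3.141 -0.109  0.276] q [0.15 0.98 0.19 0.01 1.87 1.45] F [ 0.4 -0.3  0.5] w 85.2
tool shift cm [-19.77   0.11  -7.18]
turn deg -0.01
```

```bash
python3 -m handwheel '[60,0,-30,0, 60,0,-30,0, 60,0,-30,0, 60,0,-30,0, 60,0,-30,0, 60,0,-30,0, 60,0,-30,0, 60,0,-30,0]'
python3 rel.py 673.6 190.6 330 15.8
python3 -m handwheel '[120,0,0,0, 120,0,0,0, 120,0,0,0, 120,0,0,0, 120,0,0,0, 120,0,0,0, 120,0,0,0, 120,0,0,0]'
python3 rel.py 673.6 190.6 330 15.8
```

```text
time_s: 17.2
tcp_pos: [871.3, 247.4, 319.4]
orientation: [-3.141, -0.165, 0.276]
ft_force: [-1.1, -0.5, 0.7]
grip_width: 85.4
finger_force: 0.0
t 17.20 tcp [871.3 247.4 319.4] rpy [-3.141 -0.165  0.276] q [0.15 0.94 0.19 0.02 1.85 1.45] F [-1.1 -0.5  0.7] w 85.4
tool shift cm [-20.12   0.08  -4.43]
turn deg -0.01
time_s: 18.2
tcp_pos: [932.1, 264.4, 230.4]
orientation: [-3.141, -0.224, 0.276]
ft_force: [0.4, 0.6, -0.1]
grip_width: 85.2
finger_force: 0.0
t 18.20 tcp [932.1 264.4 230.4] rpy [-3.141 -0.224  0.276] q [0.15 1.04 0.19 0.03 1.69 1.45] F [ 0.4  0.6 -0.1] w 85.2
tool shift cm [-24.     0.06 -15.67]
turn deg -0.0
```

```bash
R='' ; for i in 1 2 3; do python3 -m handwheel '[60,0,-30,0, 60,0,-30,0, 60,0,-30,0, 60,0,-30,0, 60,0,-30,0, 60,0,-30,0, 60,0,-30,0, 60,0,-30,0]' | head -3; done
python3 rel.py 673.6 190.6 330 15.8
```

```text
time_s: 19.2
tcp_pos: [914.7, 259.2, 318.7]
orientation: [-3.141, -0.281, 0.276]
time_s: 20.2
tcp_pos: [895.2, 253.6, 394.9]
orientation: [-3.141, -0.338, 0.276]
time_s: 21.2
tcp_pos: [874.1, 247.4, 462.6]
orientation: [-3.141, -0.396, 0.276]
t 21.20 tcp [874.1 247.4 462.6] rpy [-3.141 -0.396  0.276] q [0.13 0.79 0.19 0.06 1.78 1.45] F [-1.1 -0.4  0.1] w 85.2
tool shift cm [-2.434e+01  2.000e-02  4.190e+00]
turn deg -0.01
```

```bash
for i in 1 2; do python3 -m handwheel '[120,0,-20,0, 120,0,-20,0, 120,0,-20,0, 120,0,-20,0, 120,0,-20,0, 120,0,-20,0, 120,0,-20,0, 120,0,-20,0]' | head -3; done
cat > part.py <<'E'
# target TCP for tip at height n on part axis, in bin tilted frame; args: topdisc x y z, n_tip
import numpy as np
E
python3 rel.py 560 200 300 15.8
```

```text
time_s: 22.2
tcp_pos: [904.8, 256.1, 453.1]
orientation: [-3.141, -0.455, 0.276]
time_s: 23.2
tcp_pos: [920.4, 260.4, 466.1]
orientation: [-3.141, -0.514, 0.276]
t 23.20 tcp [920.4 260.4 466.1] rpy [-3.141 -0.514  0.276] q [0.13 0.8  0.19 0.07 1.64 1.45] F [0.4 0.5 0.6] w 85.1
tool shift cm [-39.8   -3.99  -3.38]
turn deg -0.01
```

```bash
python3 rel.py 481 233 400 15.8; python3 rel.py 481 233 170|tail -1; python3 rel.py 538.5 249.5 66.2|tail -1
```

```text
t 23.20 tcp [920.4 260.4 466.1] rpy [-3.141 -0.514  0.276] q [0.13 0.8  0.19 0.07 1.64 1.45] F [0.4 0.5 0.6] w 85.1
tool shift cm [-40.73  -9.32 -15.38]
turn deg -0.01
tool shift cm [-52.03  -9.31   4.66]
tool shift cm [-51.92  -9.33  16.64]
```

```bash
python3 -m handwheel '[-5,-1.2,-1.9,0, -10.2,-2.3,-3.8,0, -15.3,-3.5,-5.8,0, -20.4,-4.7,-7.7,0, -25.5,-5.8,-9.6,0, -30.6,-7,-11.5,0, -35.7,-8.2,-13.4,0, -40.7,-9.3,-15.4,0]' 1
python3 -m handwheel '[-1.6,0,2.9,0, -3.2,0,5.8,0, -4.9,0,8.7,0, -6.5,0,11.6,0, -8.1,0,14.5,0, -9.7,0,17.4,0, -11.3,0,20,0, -11.3,0,20,0]'
python3 rel.py 538.5 249.5 66.2 15.8
```

```text
time_s: 24.2
tcp_pos: [479.1, 232.6, 400.3]
orientation: [-3.141, -0.515, 0.275]
ft_force: [0.5, -0.5, 1.4]
grip_width: 85.6
finger_force: 0.0
time_s: 25.2
tcp_pos: [479.1, 232.4, 168.2]
orientation: [-3.141, -0.508, 0.275]
ft_force: [-0.6, 0.5, 0.6]
grip_width: 85.1
finger_force: 0.0
t 25.20 tcp [479.1 232.4 168.2] rpy [-3.141 -0.508  0.275] q [0.22 0.03 2.1  0.05 0.5  1.48] F [-0.6  0.5  0.6] w 85.1
tool shift cm [ 0.43 -0.02 11.92]
turn deg -0.02
```

```bash
python3 -m handwheel '[0.4,0,2,0, 0.4,0,4,0, 0.4,0,6,0, 0.4,0,8,0, 0.4,0,9.5,0, 0.4,0,11,0, 0.4,0,11.9,0, 0.4,0,11.9,0]'
python3 -m handwheel '[0,0,0,0,0,0,0,0,0,0,0,0,0,0,0,0,0,0,0,0,0,0,0,0,0,0,0,0,0,0,0,0]' -1
python3 rel.py 538.5 249.5 66.2 15.8
```

```text
time_s: 26.2
tcp_pos: [540.6, 249.8, 68.4]
orientation: [-3.141, -0.513, 0.275]
ft_force: [-0.6, 0.3, 0.4]
grip_width: 85.2
finger_force: 0.0
time_s: 27.2
tcp_pos: [540.7, 249.9, 69.5]
orientation: [-3.141, -0.515, 0.276]
ft_force: [-3.1, -0.3, 6.0]
grip_width: 24.1
finger_force: 58.7
t 27.20 tcp [540.7 249.9  69.5] rpy [-3.141 -0.515  0.276] q [0.23 0.31 2.08 0.09 0.24 1.44] F [-3.1 -0.3  6. ] w 24.1
tool shift cm [-0.36 -0.03  0.18]
turn deg -0.0
```

```bash
python3 -m handwheel '[0,0,-0.5,0, 0,0,-1.5,0, 0,0,-3,0, 0,0,-5,0, 0,0,-7.5,0, 0,0,-10,0, 0,0,-12,0, 0,0,-14,0]'
python3 rel.py 481 233 170 15.8
python3 - <<'E'
from bench import *
from h import *
d=read_camera("scene"); np.savez("pics/s5.npz",**d)
cv2.imwrite("pics/c5.png",cv2.resize(d["frame"][160:310,250:450,::-1],(800,600),interpolation=cv2.INTER_CUBIC))
E
```

```text
time_s: 28.2
tcp_pos: [473.0, 230.7, 191.8]
orientation: [-3.141, -0.513, 0.276]
ft_force: [0.1, 0.6, -1.1]
grip_width: 24.1
finger_force: 59.0
t 28.20 tcp [473.  230.7 191.8] rpy [-3.141 -0.513  0.276] q [ 0.22 -0.01  2.08  0.05  0.56  1.48] F [ 0.1  0.6 -1.1] w 24.1
tool shift cm [-0.34 -0.01  2.31]
turn deg -0.0
```

View pics/c5.png

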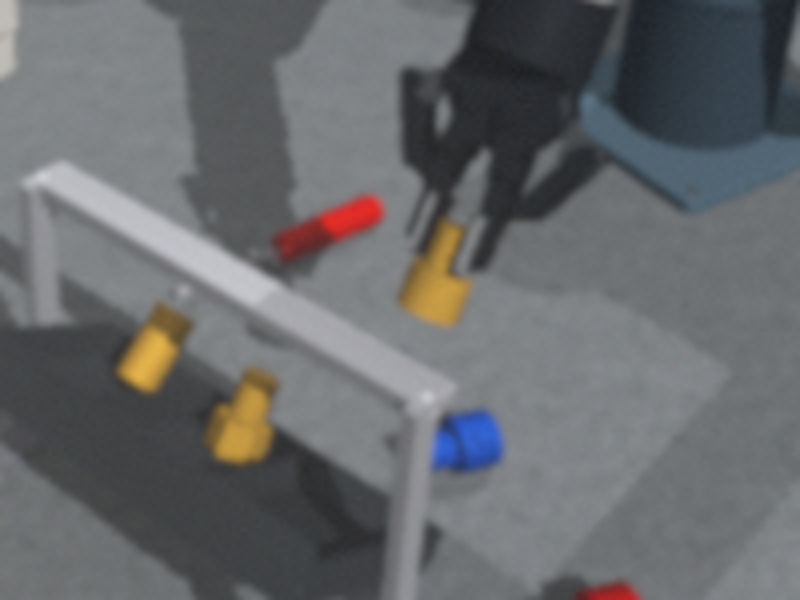

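The holder is held cleanly by its neck, skirt down, at (437,270). The gland at (240,420) and the spacer at (150,350) are undisturbed. I'll carry it to the box.

```bash
python3 rel.py 543.4 -390.2 215 15.8;python3 rel.py 543.4 -390.2 94.9 15.8
```

```text
t 28.25 tcp [473.2 230.9 194. ] rpy [-3.141 -0.516  0.276] q [ 0.22 -0.02  2.08  0.05  0.56  1.48] F [-1.5  1.4 -0.1] w 24.1
tool shift cm [-7.82 61.67 -6.86]
turn deg 0.02
t 28.25 tcp [473.2 230.9 194. ] rpy [-3.141 -0.516  0.276] q [ 0.22 -0.02  2.08  0.05  0.56  1.48] F [-1.5  1.4 -0.1] w 24.1
tool shift cm [-13.75  61.67   3.59]
turn deg 0.02
```

```bash
python3 -m handwheel '[-0.6,4.7,-1,0, -1.2,9.6,-2,0, -1.8,14.4,-3,0, -2.4,19.2,-3.5,0, -3,24,-4,0, -3.6,28.8,-4.5,0, -4.2,33.6,-5,0, -4.8,38.4,-5.5,0]'
python3 -m handwheel '[-0.6,4.7,0,0, -1.2,9.4,-0.3,0, -1.8,14.1,-0.6,0, -2.4,18.8,-1,0, -3,23.3,-1.4,0, -3,23.3,-1.4,0, -3,23.3,-1.4,0, -3,23.3,-1.4,0]'
python3 rel.py 543.4 -390.2 105 15.8
```

```text
time_s: 29.25
tcp_pos: [512.2, -158.7, 215.1]
orientation: [-3.141, -0.514, 0.275]
ft_force: [0.2, -0.5, -1.1]
grip_width: 24.2
finger_force: 59.2
time_s: 30.25
tcp_pos: [544.3, -388.8, 212.4]
orientation: [-3.14, -0.513, 0.276]
ft_force: [-0.2, 0.1, -1.5]
grip_width: 24.0
finger_force: 59.4
t 30.25 tcp [ 544.3 -388.8  212.4] rpy [-3.14  -0.513  0.276] q [-1.05  0.36  1.56  0.55  1.15  0.03] F [-0.2  0.1 -1.5] w 24.0
tool shift cm [-5.38  0.12  9.3 ]
turn deg 0.02
```

```bash
python3 -m handwheel '[-1,0.1,1.7,0, -2,0.1,3.4,0, -3,0.1,5.1,0, -4,0.1,6.8,0, -4.8,0.1,8.3,0, -5.4,0.1,9.2,0, -5.4,0.1,9.2,0, -5.4,0.1,9.2,0]'
python3 -m handwheel '[-0.1,0,0.17,0, -0.2,0,0.35,0, -0.3,0,0.52,0, -0.4,0,0.7,0, -0.4,0,0.7,0, -0.4,0,0.7,0, -0.4,0,0.7,0, -0.4,0,0.7,0]'
python3 rel.py 543.4 -390.2 95 15.8
python3 - <<'E'
from bench import *
from h import *
d=read_camera("scene"); np.savez("pics/s6.npz",**d)
cv2.imwrite("pics/c6.png",cv2.resize(d["frame"][130:205,190:290,::-1],(800,600),interpolation=cv2.INTER_CUBIC))
E
```

```text
time_s: 31.25
tcp_pos: [543.3, -392.3, 106.4]
orientation: [3.141, -0.514, 0.276]
ft_force: [0.3, 0.6, -0.9]
grip_width: 24.1
finger_force: 59.4
time_s: 32.25
tcp_pos: [543.8, -392.4, 101.2]
orientation: [3.139, -0.517, 0.278]
ft_force: [-6.0, 3.4, 17.0]
grip_width: 24.1
finger_force: 61.8
t 32.25 tcp [ 543.8 -392.4  101.2] rpy [ 3.139 -0.517  0.278] q [-1.06  0.48  1.68  0.63  0.95 -0.13] F [-6.   3.4 17. ] w 24.1
tool shift cm [-0.29 -0.22  0.55]
turn deg 0.11
```

View pics/c6.png

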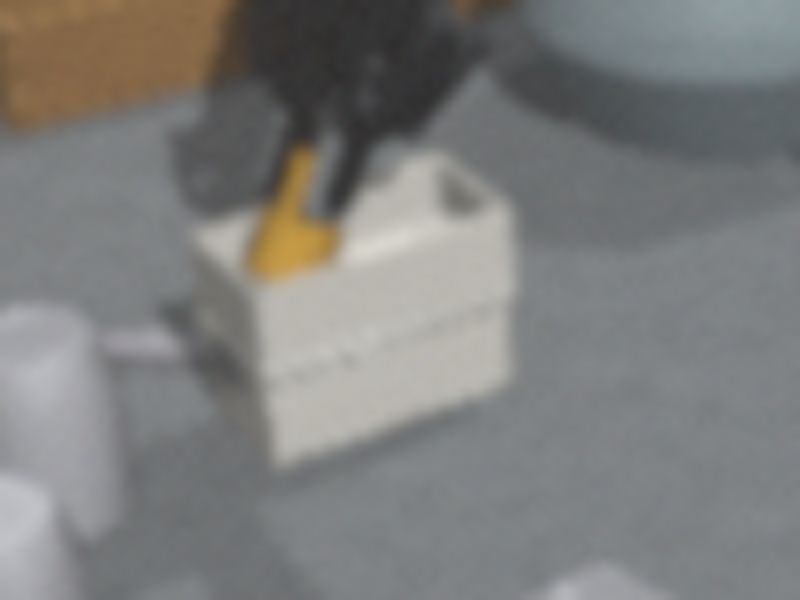

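The holder is inside the box at (295,245) with its low foot edge on the floor at the far end. I'll ease it back slightly and release.

```bash
python3 -m handwheel '[-0.1,-0.1,-0.1,0, -0.2,-0.2,-0.2,0, -0.32,-0.33,-0.3,0, -0.32,-0.33,-0.3,0, -0.32,-0.33,-0.3,0, -0.32,-0.33,-0.3,0, -0.32,-0.33,-0.3,0, -0.32,-0.33,-0.3,0]'
python3 -m handwheel '[0,0,0,0,0,0,0,0,0,0,0,0,0,0,0,0,0,0,0,0,0,0,0,0,0,0,0,0,0,0,0,0]' 1
python3 -m handwheel '[0,0,-1,0, 0,0,-2.5,0, 0,0,-4.5,0, 0,0,-7,0, 0,0,-9.5,0, 0,0,-12,0, 0,0,-14,0, 0,0,-16,0]'
python3 rel.py 504 148.2 167.2 15.8
python3 - <<'E'
from bench import *
from h import *
d=read_camera("scene"); np.savez("pics/s7.npz",**d)
cv2.imwrite("pics/c7.png",cv2.resize(d["frame"][130:205,190:290,::-1],(800,600),interpolation=cv2.INTER_CUBIC))
E
```

```text
time_s: 33.3
tcp_pos: [539.6, -391.4, 101.5]
orientation: [3.137, -0.517, 0.277]
ft_force: [1.4, 0.0, 7.5]
grip_width: 24.1
finger_force: 59.9
time_s: 34.3
tcp_pos: [537.9, -389.8, 98.7]
orientation: [-3.141, -0.514, 0.276]
ft_force: [1.0, -0.4, 0.7]
grip_width: 85.1
finger_force: 0.0
time_s: 35.3
tcp_pos: [461.3, -411.8, 240.3]
orientation: [3.14, -0.514, 0.276]
ft_force: [-0.3, -0.4, -0.4]
grip_width: 84.9
finger_force: 0.0
t 35.30 tcp [ 461.3 -411.8  240.3] rpy [ 3.14  -0.514  0.276] q [-1.21  0.28  1.6   0.54  1.26 -0.08] F [-0.3 -0.4 -0.4] w 84.9
tool shift cm [ 13.28 -52.75  15.78]
turn deg 0.01
```

View pics/c7.png

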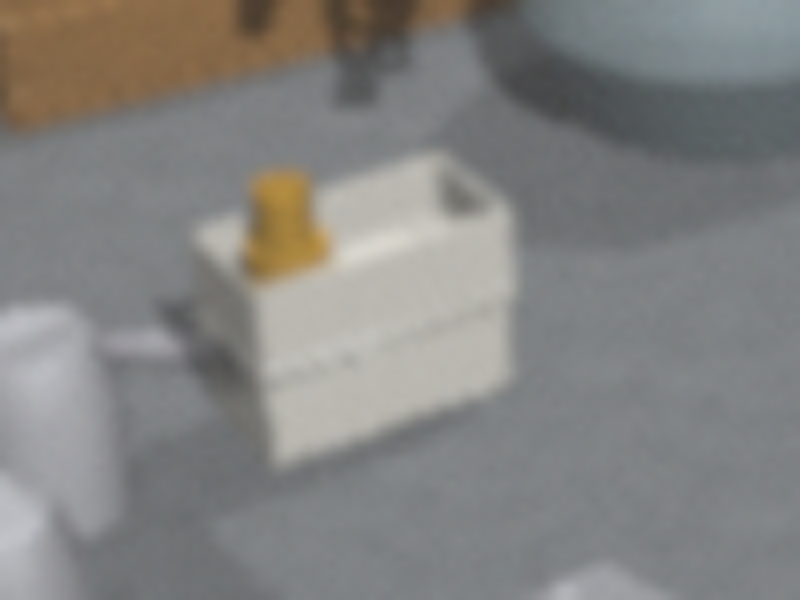

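The holder stands upright on the box floor at (285,225). On to the gland.

```bash
python3 -m handwheel '[1.2,-4.8,0.6,0, 2.4,-9.6,1.5,0, 3.6,-14.4,2.5,0, 4.8,-19.2,4,0, 6,-24,5.5,0, 7.2,-28.8,7,0, 8.4,-33.6,8.5,0, 9.6,-38.4,10,0]' 1
python3 -m handwheel '[1.2,-4.8,1.6,0, 2.4,-9.6,3.6,0, 3.6,-14.3,5.5,0, 3.6,-14.3,5.5,0, 3.6,-14.3,5.5,0, 3.6,-14.3,5.5,0, 3.6,-14.3,5.5,0, 3.6,-14.3,5.5,0]'
python3 rel.py 560.7 164.4 65 15.8
```

```text
time_s: 36.35
tcp_pos: [485.3, -4.5, 199.1]
orientation: [3.141, -0.515, 0.275]
ft_force: [0.1, -0.3, -0.1]
grip_width: 85.7
finger_force: 0.0
time_s: 37.35
tcp_pos: [503.0, 146.6, 168.3]
orientation: [-3.141, -0.514, 0.273]
ft_force: [0.4, 0.2, -0.3]
grip_width: 85.6
finger_force: 0.0
t 37.35 tcp [503.  146.6 168.3] rpy [-3.141 -0.514  0.273] q [-0.03  0.01  2.13  0.3   0.53  1.04] F [ 0.4  0.2 -0.3] w 85.6
tool shift cm [ 0.17 -0.15 11.97]
turn deg -0.14
```

```bash
python3 -m handwheel '[0.2,-0.15,2,0, 0.2,-0.15,4,0, 0.2,-0.15,6,0, 0.2,-0.15,8,0, 0.2,-0.15,9.5,0, 0.2,-0.15,11,0, 0.2,-0.15,12,0, 0.2,-0.15,12,0]'
python3 rel.py 560.7 164.4 65 15.8
python3 -m handwheel '[0,0,0,0,0,0,0,0,0,0,0,0,0,0,0,0,0,0,0,0,0,0,0,0,0,0,0,0,0,0,0,0]' -1
python3 rel.py 560.7 164.4 65 15.8
```

```text
time_s: 38.35
tcp_pos: [560.6, 165.7, 64.0]
orientation: [-3.141, -0.513, 0.275]
ft_force: [0.8, 0.1, -0.4]
grip_width: 85.4
finger_force: 0.0
t 38.35 tcp [560.6 165.7  64. ] rpy [-3.141 -0.513  0.275] q [0.02 0.3  2.12 0.52 0.26 0.85] F [ 0.8  0.1 -0.4] w 85.4
tool shift cm [ 0.03  0.13 -0.1 ]
turn deg -0.05
time_s: 39.35
tcp_pos: [560.7, 165.9, 65.2]
orientation: [-3.141, -0.514, 0.276]
ft_force: [-4.0, -1.3, 5.1]
grip_width: 22.0
finger_force: 58.4
t 39.35 tcp [560.7 165.9  65.2] rpy [-3.141 -0.514  0.276] q [0.02 0.3  2.12 0.51 0.26 0.85] F [-4.  -1.3  5.1] w 22.0
tool shift cm [-0.04  0.15 -0.  ]
turn deg 0.0
```

```bash
python3 -m handwheel '[0,0,-0.5,0, 0,0,-1.5,0, 0,0,-3,0, 0,0,-5,0, 0,0,-7.5,0, 0,0,-10,0, 0,0,-12,0, 0,0,-14,0]'
python3 rel.py 485.8 -393 215 15.8
```

```text
time_s: 40.35
tcp_pos: [493.2, 146.8, 187.2]
orientation: [-3.142, -0.513, 0.276]
ft_force: [0.3, -1.0, -0.9]
grip_width: 21.8
finger_force: 58.9
t 40.35 tcp [493.2 146.8 187.2] rpy [-3.142 -0.513  0.276] q [-0.03 -0.04  2.12  0.27  0.59  1.07] F [ 0.3 -1.  -0.9] w 21.8
tool shift cm [-12.05  51.74  -9.98]
turn deg -0.01
```

```bash
python3 -m handwheel '[-1.1,4.7,-1,0, -2.2,9.4,-2,0, -3.3,14.2,-3.5,0, -4.4,19,-5,0, -5.5,23.8,-6.5,0, -6.6,28.6,-8,0, -7.8,33.5,-9,0, -8.9,38.3,-10,0]'
python3 -m handwheel '[-1.1,4.7,0,0, -2.2,9.4,0,0, -3.1,13.4,0,0, -3.1,13.4,0,0, -3.1,13.4,0,0, -3.1,13.4,0,0, -3.1,13.4,0,0, -3.1,13.4,0,0]'
python3 rel.py 485.8 -393 108 15.8
```

```text
time_s: 41.35
tcp_pos: [475.7, -257.5, 230.0]
orientation: [-3.141, -0.513, 0.275]
ft_force: [0.4, 1.4, -0.5]
grip_width: 22.2
finger_force: 59.1
time_s: 42.35
tcp_pos: [487.5, -391.6, 214.9]
orientation: [3.141, -0.514, 0.276]
ft_force: [1.0, 0.1, -1.7]
grip_width: 22.1
finger_force: 59.2
t 42.35 tcp [ 487.5 -391.6  214.9] rpy [ 3.141 -0.514  0.276] q [-1.15  0.3   1.64  0.55  1.18 -0.06] F [ 1.   0.1 -1.7] w 22.1
tool shift cm [-5.43  0.08  9.21]
turn deg 0.04
```

```bash
python3 -m handwheel '[-1,0.1,1.7,0, -2,0.1,3.4,0, -3,0.1,5.1,0, -4,0.1,6.8,0, -4.8,0.1,8.2,0, -5.4,0.1,9.2,0, -5.4,0.1,9.2,0, -5.4,0.1,9.2,0]'
python3 -m handwheel '[-0.06,0,0.1,0, -0.12,0,0.2,0, -0.18,0,0.3,0, -0.24,0,0.4,0, -0.28,0,0.5,0, -0.28,0,0.5,0, -0.28,0,0.5,0, -0.28,0,0.5,0]'
```

```text
time_s: 43.35
tcp_pos: [486.2, -394.1, 108.4]
orientation: [3.141, -0.514, 0.276]
ft_force: [-0.3, -0.6, -0.6]
grip_width: 22.3
finger_force: 59.2
time_s: 44.35
tcp_pos: [485.9, -393.6, 102.1]
orientation: [-3.141, -0.514, 0.276]
ft_force: [-0.3, 0.2, -1.1]
grip_width: 22.7
finger_force: 59.2
```

```bash
python3 -m handwheel '[-0.05,0,0.08,0, -0.1,0,0.17,0, -0.15,0,0.26,0, -0.15,0,0.26,0, -0.15,0,0.26,0, -0.15,0,0.26,0, -0.15,0,0.26,0, -0.15,0,0.26,0]'
python3 - <<'E'
from bench import *
from h import *
d=read_camera("scene"); np.savez("pics/s8.npz",**d)
cv2.imwrite("pics/c8.png",cv2.resize(d["frame"][130:205,190:290,::-1],(800,600),interpolation=cv2.INTER_CUBIC))
E
```

```text
time_s: 45.35
tcp_pos: [485.9, -393.7, 99.1]
orientation: [-3.141, -0.514, 0.276]
ft_force: [0.3, 0.4, -0.3]
grip_width: 22.3
finger_force: 59.2
```

View pics/c8.png

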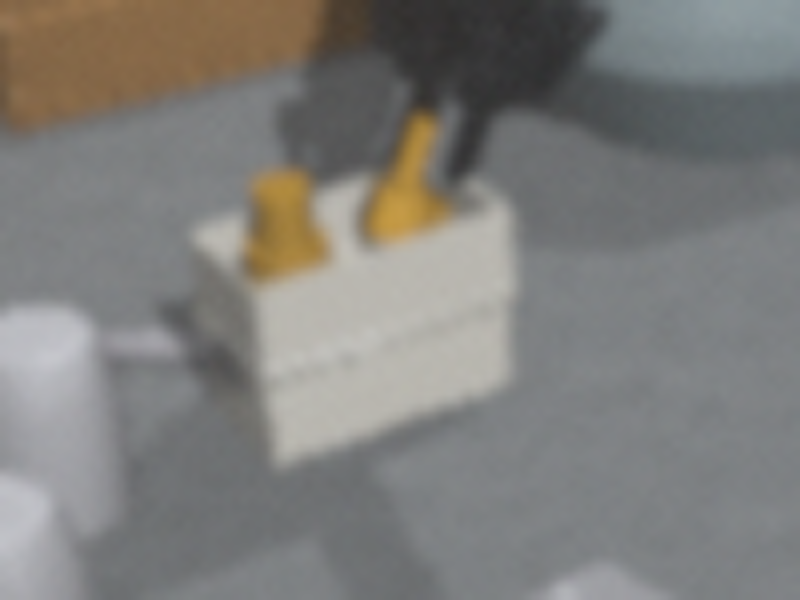

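The gland's hex is inside the near half of the box at (408,215), between the holder and the end wall. I'll lower it until it touches.

```bash
python3 -m handwheel '[-0.05,0,0.08,0, -0.1,0,0.17,0, -0.12,0,0.2,0, -0.12,0,0.2,0, -0.12,0,0.2,0, -0.12,0,0.2,0, -0.12,0,0.2,0, -0.12,0,0.2,0]'
python3 -m handwheel '[-0.05,0,0.08,0, -0.1,0,0.17,0, -0.1,0,0.17,0, -0.1,0,0.17,0, -0.1,0,0.17,0, -0.1,0,0.17,0, -0.1,0,0.17,0, -0.1,0,0.17,0]'
```

```text
time_s: 46.4
tcp_pos: [486.0, -393.8, 97.1]
orientation: [3.141, -0.514, 0.276]
ft_force: [-2.3, 0.5, 5.3]
grip_width: 22.1
finger_force: 59.7
time_s: 47.4
tcp_pos: [486.3, -393.9, 96.7]
orientation: [3.14, -0.515, 0.277]
ft_force: [-4.8, 3.2, 14.2]
grip_width: 22.1
finger_force: 61.0
```

Contact with the floor. I'll release and retreat along the tool axis.

```bash
python3 -m handwheel '[0,0,-0.1,0, 0,0,-0.1,0, 0,0,-0.1,0, 0,0,-0.1,0, 0,0,-0.1,0, 0,0,-0.1,0, 0,0,-0.1,0, 0,0,-0.1,0]' 1
python3 -m handwheel '[0,0,-1,0, 0,0,-2.5,0, 0,0,-4.5,0, 0,0,-7,0, 0,0,-9.5,0, 0,0,-12,0, 0,0,-14,0, 0,0,-16,0]'
python3 - <<'E'
from bench import *
from h import *
d=read_camera("scene"); np.savez("pics/s9.npz",**d)
cv2.imwrite("pics/c9.png",cv2.resize(d["frame"][130:205,190:290,::-1],(800,600),interpolation=cv2.INTER_CUBIC))
E
```

```text
time_s: 48.4
tcp_pos: [485.3, -393.8, 95.7]
orientation: [-3.141, -0.514, 0.276]
ft_force: [0.0, -0.2, -0.3]
grip_width: 85.5
finger_force: 0.0
time_s: 49.4
tcp_pos: [408.8, -415.7, 236.9]
orientation: [3.14, -0.513, 0.276]
ft_force: [0.1, -0.2, 0.7]
grip_width: 85.4
finger_force: 0.0
```

View pics/c9.png

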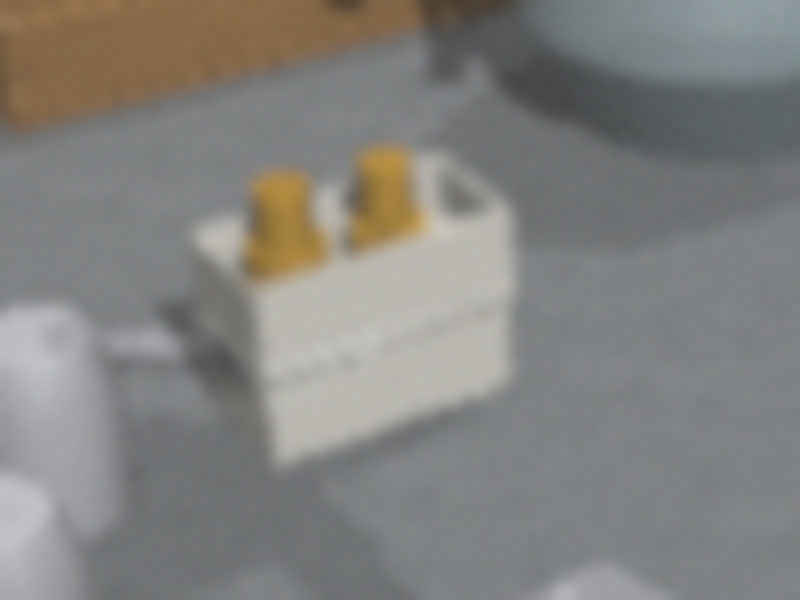

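Both parts stand upright in the seated box, the holder at (285,225) and the gland at (385,200), and the gripper is clear. I'm handing in.

```bash
python3 -c "from bench import *; print(job_done())"
```

```text
the job is handed in; nothing more can be done
None
```

The job is handed in at about 49 s: in the last picture the kit box is flush on the lid, the lamp holder and gland stand upright on its floor, and the gripper is clear; the hand-in call returned no verdict.

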